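# Lean a glass gel cassette on the folding pouring stand

## Task

Get a gel cassette ready for pouring: swing the folded wire back rest of the pouring stand up and back until it stops, then take the glass cassette (the double plate with blue spacers) out of the white peg rack and lean it on the stand. Set it down gently with its foot on the grey gasket strip behind the front lip, centred and square to the stand, its top tipped back against the blue bar and its shorter plate facing the front lip; leave the spare plate, the bottle, the comb box and the beaker where they are.

Things in the scene. Friction and masses are not known exactly. Their poses are not given: they have to be found in the camera images.
- stand: Pouring stand, fixed: aluminium base, x -20 to 80 mm, y -85 to 85 mm of its frame, top at z 10 mm. Origin on the bench; x points to its rear (the way the cassette leans back), y along its width, z up. Front lip: x -18 to -10 mm, full width, top at z 20 mm. Two dark hinge cheeks: x 18 to 34 mm, y 43 to 51 mm either side, up to z 33 mm.
- gasket (a point): Middle of the top of the grey gasket strip behind the lip, at x 1, y 0, z 12 mm of the stand's frame, same axes; the strip covers x -10 to 12 mm, y -83 to 83 mm of the stand's frame.
- rest_hinge (a point): Middle of the back rest's hinge axis, which runs along the stand's y; at x 26, y 0, z 24 mm of the stand's frame, same axes.
- stand_rest (a joint): Hinge of the wire back rest, rad. 0: folded forward over the gasket, arms rising 0.314 rad above horizontal towards the front. Grows as the rest swings up and over to the rear; 1.431: its stop, arms 10 deg behind vertical. Starts at 0 to 0.4. Stiff (0.07 N m friction): it stays where it is left.
- rest_bar (a point): Middle of the blue cross bar of the rest, round, 10 mm thick, free over 64 mm along the stand's y between thin arms at y +-38 mm. It circles the hinge at radius 70 mm: in the stand's frame x = 26 - 70 cos(0.314 + joint), z = 24 + 70 sin(0.314 + joint) mm. Can be pinched from above, fingers in front of and behind it. Its axes turn with the rest.
- cassette: Glass gel cassette, slab 9 mm thick (x), 110 wide (y), 150 tall (z), 0.26 kg: two greenish plates with blue spacer strips between them at the sides. Origin at the centre of its foot, z up. The -x plate is 8 mm shorter (142 mm), so grip lower than that; the +x plate has a white strip at its top. Starts upright in an outer rack slot, axes parallel to the rack's.
- rack: White peg rack, fixed: base 130 (x) x 112 (y) mm, floor at z 12 mm, origin on the bench under its centre. Plates stand across x in slots 13 mm wide between two rows of 8 mm pegs (y +-38 mm) that rise to z 52 mm; slots at x 0, +-21, +-42 mm, only the two outer ones used. Lift a plate 50 mm straight up before moving it sideways.
- spare_plate: Single spare glass plate, 5 mm thick (x) x 100 mm wide (y) x 110 mm tall (z), white strip at its top, no blue spacers. Origin at the centre of its foot. It stands in the other outer slot of the rack, 84 mm from the cassette; leave it there.
- bottle_brown: Brown reagent bottle, 39 mm in diameter, 105 mm tall, origin under its centre. Bystander.
- comb_box: Black open comb box, 85 x 34 x 50 mm, origin under its centre. Bystander.
- beaker: Clear plastic beaker, 61 mm in diameter, 69 mm tall, origin under its centre. Bystander.
Things that resemble listed ones, but are neither listed nor needed, are in the scene too. What is shaped like the cassette but red is not meant.

How it is judged:
On the way:
1. the back rest is swung up and back to its stop (value of joint stand_rest above 1.35 rad), for 0.2 s.
At the end, for the whole second after the job is handed in: Rest at its stop (joint over 1.35). Cassette at rest, foot on the gasket behind the lip (foot centre in the stand's frame: x -11 to 10, y within 22, z 8 to 19 mm), square to the stand within 8 deg, leaning back 9 to 31 deg on the bar, short plate to the front (value of joint stand_rest above 1.35 rad and angle between cassette's own z axis and vertical between 0.15 and 0.55 rad and angle between cassette's own x axis and vertical above 1.7 rad and angle between the y axis of cassette and the y axis of stand, either way round below 0.14 rad and x of cassette in the frame of stand between -0.011 and 0.01 m and y of cassette in the frame of stand between -0.022 and 0.022 m and z of cassette in the frame of stand between 0.008 and 0.019 m and linear speed of cassette below 0.01 m/s and angular speed of cassette below 0.05 rad/s); the robot touches nothing.
It fails at once if the cassette is set down hard or knocked on the stand (more than 40 N) (contact force between cassette and stand above 40 N).
It fails at once if the cassette is dropped onto the stand: let go with its foot more than 15 mm above the gasket (contact force between the fingers and cassette below 0.05 N and horizontal distance between cassette and gasket below 0.09 m and z of cassette in the frame of gasket above 0.015 m).
It fails at once if the spare plate is taken out of its place or knocked over (distance of spare_plate from where it was at the start of the episode above 0.02 m or angle between spare_plate's own z axis and vertical above 0.5 rad).
It fails at once if the bottle, the comb box or the beaker is pushed more than 30 mm or knocked over (distance of any of bottle_brown, comb_box, beaker from where it was at the start of the episode above 0.03 m or angle between any of bottle_brown, comb_box, beaker's own z axis and vertical above 0.5 rad).
It also fails if it takes over 51 s, if anything falls off the work surface, if the arm or the gripper's body presses on something with over 40 N, if the wrist force passes 120 N, or if a joint passes its speed limit or range.

## Robot

A 6-joint arm with a two-finger parallel gripper is mounted at the origin on a cart in front of the work surface, level with it; the furniture and walls round the work are solid. World frame = base frame: x ahead of the robot, y to its left, z up, the work surface at z = 0. Lengths are in m, angles in rad, forces in N, time in s.
With the tool pointing down it reaches from about 0.3 to 0.875 m from the base axis. Payload 4.2 kg.
Tool frame: the origin (TCP) lies midway between the tips of the shut fingers; the grasp point (between the pads) lies 19 mm behind it (env.pinch_z is the z of the grasp point in the tool frame, in m); z points along the fingers, y is the line along which they close (so a half turn about z gives the same grasp; the last joint's range is limited). The gripper opens to 85 mm and grips with 20 to 120 N. Pads are 22 mm wide; open, the fingers measure 114 mm over their backs; the gripper's body (76 mm by 85 mm) begins 54 mm behind the grasp point. The pads swing forward as they close: fully open they stand 13 mm farther back than shut.
Start: joints at [-1.135, 0.32, 1.565, -0, 1.257, -0.02], TCP at [0.253, -0.516, 0.231] pointing down, gripper open.
Joint ranges: [-3.11, 3.11], [-0.84, 2.01], [0.21, 2.61], [-1.34, 4.49], [0.05, 2.63], [-2.56, 2.56]. Speed limits (rad/s): [2.57, 2.57, 3.14, 3.14, 3.14, 3.14].

## Interface

Orientations are given as a 3x3 rotation matrix whose columns are the frame's x, y, z axes.
In Python, from cell import env, vision, close_job gives the robot as it stands.
- The arm moves only by the tool servo_tool, never from a script. Its argument "rows" is a list of rows, each a list of 7 numbers: the shift along the tool's x, y, z in cm, then the turn, a rotation vector about the tool's x, y, z in degrees, then the opening, from -1 (shut) to 1 (fully open). A call has 1 to 5 rows; each row shifts and turns the commanded pose from where the row before left it, along the tool's axes as they then stand; what a row does not reach is not made up. A row lasts 1/12 s, in which the tool goes at most 41.7 mm and 7.16 degrees, less where a joint would pass 70% of its speed; a pose out of reach is approached as far as the arm can. A call is refused whole if a number of a shift passes 4.17 or a number of a turn 7.16, either way. A call with a gripper value outside its range is refused whole. The fingers move at their own pace and stop on an object; "force" is the grip in N (left out, the last holds). Time passes only in rows, so rows that do not move let the fingers close. It gives the time, the measured TCP pose, the force, the opening and the grip force at its end, in the units of the state.
- env.get_obs(): the state, without advancing time (a new reading comes with each control period).
- vision.read_camera(name): name is "scene" or "top" or "wrist"; returns a dict with "color" (480x640x3 uint8, red, green, blue), "fov_y" (degrees; the focal length in pixels is half the picture's height over the tangent of half this angle, whatever the lens; pixels are square), "cx", "cy" (the principal point, pixels), "extrinsics" (4x4, takes a point from camera to world coordinates); the wrist camera has in their place "hand_eye" (4x4, takes a point from camera to tool coordinates, whose origin is the TCP and whose axes are the flange's). Camera axes: x right, y down, z forward; pixel columns grow to the right and rows downward; lengths in m; the calibration is good to about 2 mm. A picture is of the moment at which its call begins: read the wrist's pose just before it. There is no depth.
- close_job(): hands the job in; it is judged then, once.
The state is a dict: "time_s": time; "qpos": joint angles; "joint_velocities": joint speeds; "tau": joint torques, N m; "tcp_pos": TCP position; "ee_rot": TCP orientation; "force": force on the tool from outside, world axes, zero at the start; "wrist_torque": the same for the moment, N m; "finger_gap": finger opening in m; "finger_force": force on a finger pad.
Only numpy, scipy, OpenCV 4.12 (cv2) and the standard library are available. Lean on these libraries where they do the work, as an engineer would, in place of code of your own. Each camera call takes 0.05 s, during which the arm holds its last target. There are 200 camera calls.

## Working session

There is one attempt and no reset: what is moved stays moved. The work goes in short steps, Python scripts to look and compute and a tool call to move; the robot and the scene stay as the last step left them, time stands still between calls to the robot, and variables do not carry over. Pictures are saved under pics/ and viewed, at most 12 in all, crops included, and the job is handed in when it is done.

Besides the shell and the picture viewer there is one more tool, called by a JSON object that holds its "name" and its "arguments". servo_tool: Moves the arm, as the interface text tells. Its arguments: {"type":"object","properties":{"rows":{"type":"array"},"force":{"type":"number"}},"required":["rows"]}

```bash
mkdir -p pics; ls; cat > h.py <<'E'
import numpy as np, cv2, sys
sys.path.insert(0,'.')
from cell import env, vision, close_job
def cam(n):
    o=env.get_obs(); c=vision.read_camera(n)
    f=240/np.tan(np.radians(c['fov_y'])/2)
    if 'extrinsics' in c: T=np.array(c['extrinsics'])
    else:
        W=np.eye(4); W[:3,:3]=o['ee_rot']; W[:3,3]=o['tcp_pos']; T=W@np.array(c['hand_eye'])
    return c['color'],(f,c['cx'],c['cy'],T)
def ray(k,u,v):
    f,cx,cy,T=k; d=T[:3,:3]@np.array([(u-cx)/f,(v-cy)/f,1]); return T[:3,3],d
def onz(k,u,v,z):
    o,d=ray(k,u,v); return o+d*(z-o[2])/d[2]
def proj(k,p):
    f,cx,cy,T=k; q=T[:3,:3].T@(np.array(p)-T[:3,3]); return np.array([cx+f*q[0]/q[2],cy+f*q[1]/q[2]])
def tri(k1,p1,k2,p2):
    o1,d1=ray(k1,*p1);o2,d2=ray(k2,*p2)
    s=np.linalg.lstsq(np.c_[d1,-d2],o2-o1,rcond=None)[0]
    a=o1+d1*s[0];b=o2+d2*s[1]; return (a+b)/2,np.linalg.norm(a-b)
def save(n,im): cv2.imwrite('pics/'+n,im[:,:,::-1])
E
python3 - <<'E'
from h import *
for n in('scene','top'):
    im,k=cam(n); save(n+'.png',im); print(n,k[0],k[1:3],k[3].round(3).tolist())
o=env.get_obs(); print(o['tcp_pos'],o['ee_rot'],env.pinch_z,o['time_s'],o['finger_gap'])
E
```

```text
pics
scene 474.4880290231101 (315.79837734237935, 241.54726031988307) [[-0.654, -0.473, 0.59, -0.179], [-0.756, 0.427, -0.495, 0.555], [-0.018, -0.77, -0.637, 0.863], [0.0, 0.0, 0.0, 1.0]]
top 504.6117597607446 (310.15695909055387, 245.20328501069295) [[-0.018, -0.979, 0.205, 0.253], [-1.0, 0.019, 0.001, -0.079], [-0.004, -0.205, -0.979, 1.543], [0.0, 0.0, 0.0, 1.0]]
[ 0.25291394 -0.5159263   0.2305448 ] [[ 8.97908335e-01  4.40181910e-01 -7.13011778e-04]
 [ 4.40182487e-01 -8.97907128e-01  1.47255120e-03]
 [ 7.97204135e-06 -1.63607129e-03 -9.99998662e-01]] -0.0187 0.1 0.08551449404943463
```

View pics/scene.png

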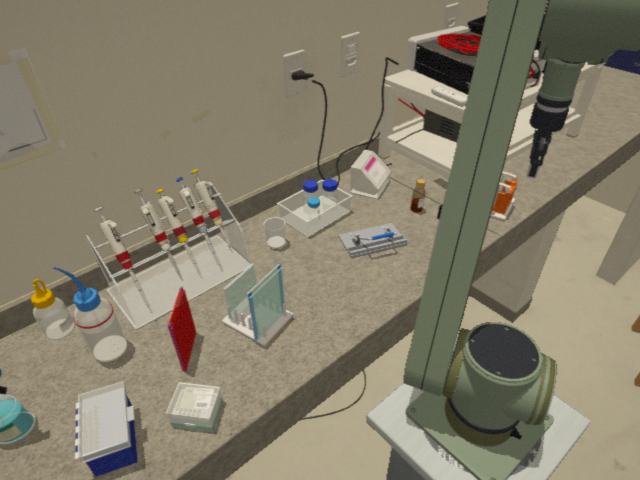

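View pics/top.png

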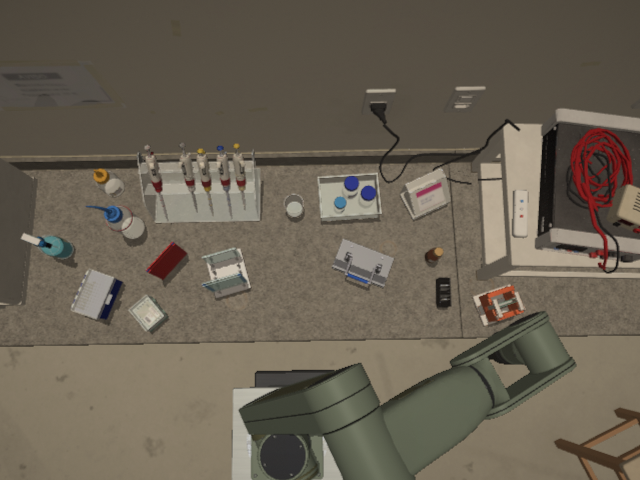

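The scene view shows the white rack at (258,318). Its front slot (268,300) holds a plate with blue edges and its rear slot (240,290) a pale single plate. A red decoy is at (183,330). The stand is at (372,240) in the scene view and (363,265) in the top view. The blue-edged one fits the cassette, and I'll confirm it in an enlarged crop.

```bash
python3 - <<'E'
import cv2,numpy as np
s=cv2.imread('pics/scene.png');t=cv2.imread('pics/top.png')
def c(i,x,y,w,h): return cv2.resize(i[y:y+h,x:x+w],(400,300),interpolation=cv2.INTER_CUBIC)
cv2.imwrite('pics/crop.png',np.vstack([np.hstack([c(s,210,260,100,75+15)[:, :],c(s,330,210,88,66)]),np.hstack([c(t,190,240,72,54+8),c(t,325,235,76,57)])]))
E
```

```text
(no output)
```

View pics/crop.png

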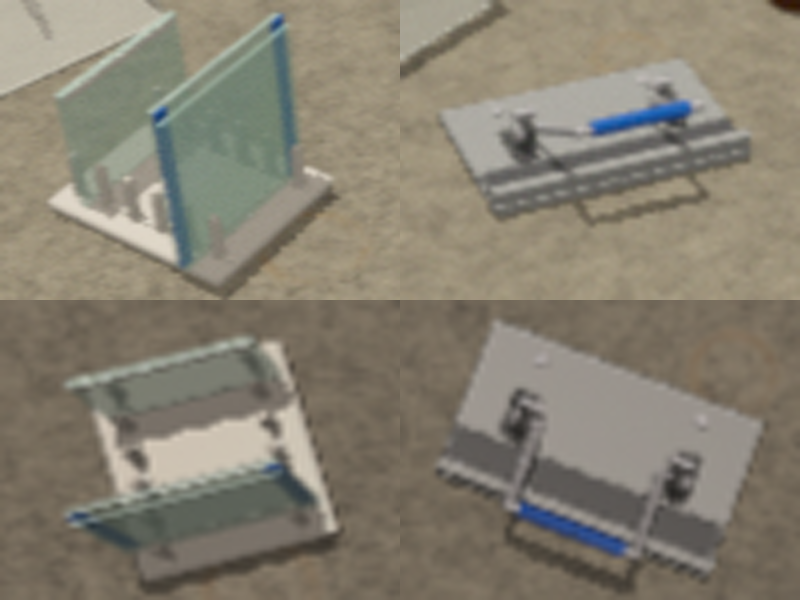

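The crop confirms it: the blue-spacer double plate in the near slot (scene 268,300) is the cassette. The stand has its lip toward the robot and the bar folded forward at about (359,279) in the top view.

```bash
python3 - <<'E'
from h import *
_,kt=cam('top'); _,ks=cam('scene')
T=lambda u,v:(325+(u-400)*.19,235+(v-300)*.19)
A=onz(kt,*T(437,468),.02);B=onz(kt,*T(712,572),.02)
C=onz(kt,*T(497,320),.01);D=onz(kt,*T(762,425),.01)
print('lip',A,B,'rear',C,D)
y=(A-B)/np.linalg.norm(A-B); y2=(C-D)/np.linalg.norm(C-D)
print('len',np.linalg.norm(A-B),np.linalg.norm(C-D),'yaw',np.degrees(np.arctan2(-y[0],y[1])),np.degrees(np.arctan2(-y2[0],y2[1])))
S=(C+D)/2; x=(C+D)/2-(A+B)/2; print('depth',np.linalg.norm(x[:2]))
R=lambda u,v:(190+u*.18,240+(v-300)*.2067)
P=onz(kt,*R(70,518),.162);Q=onz(kt,*R(285,467),.162)
print('cas top',P,Q,np.linalg.norm(P-Q))
Z=lambda u,v:(210+u*.25,260+v*.3)
for a,b in((R(70,518),Z(158,112)),(R(285,467),Z(280,20)),(R(70,385),Z(58,97)),(R(270,340),Z(178,12))): print(tri(kt,a,ks,b))
# bar ends
Zs=lambda u,v:(330+(u-400)*.22,210+v*.22)
for a,b in ((T(515,510),Zs(592,128)),(T(630,552),Zs(690,107))): print('bar',tri(kt,a,ks,b))
# rack base corners
for u,v in((143,583),(338,535),(275,345)): print('rack',onz(kt,*R(u,v),.012))
E
```

```text
lip [ 0.50312396 -0.14375782  0.02      ] [ 0.43955334 -0.30031267  0.02      ] rear [ 0.5926282  -0.18202558  0.01      ] [ 0.52666482 -0.33520911  0.01      ]
len 0.1689693559025137 0.16678237402753343 yaw -22.10008998728341 -23.297517678076872
depth 0.09558519310751225
cas top [0.43602361 0.21976614 0.162     ] [0.46331463 0.11348571 0.162     ] 0.10972843122455532
(array([0.436433  , 0.22031558, 0.16059796]), np.float64(0.0006455273316741878))
(array([0.46636103, 0.11641852, 0.1529257 ]), np.float64(0.004617373533092738))
(array([0.52225842, 0.23246872, 0.11701438]), np.float64(0.0023824599122802058))
(array([0.54963069, 0.13100777, 0.11256681]), np.float64(0.005509232380542202))
bar (array([ 0.4708884 , -0.18499648,  0.06551808]), np.float64(0.00021534293494208907))
bar (array([ 0.44818123, -0.2479297 ,  0.06054795]), np.float64(0.0036141706073310525))
rack [0.41411841 0.21128359 0.012     ]
rack [0.44234872 0.10491328 0.012     ]
rack [0.56505955 0.14075241 0.012     ]
```

{"name": "servo_tool", "arguments": {"rows": [[2.75, -2.28, 0, 0, 0, 0, -1], [2.75, -2.28, 0, 0, 0, 0, -1], [2.75, -2.28, 0, 0, 0, 0, -1], [2.75, -2.28, 0, 0, 0, 0, -1], [2.75, -2.28, 0, 0, 0, 0, -1]]}}

```text
time_s: 0.62
tcp_pos: [0.3266, -0.3518, 0.2311]
ee_rot: [[0.898, 0.44, -0.0], [0.44, -0.898, 0.0], [0.0, -0.0, -1.0]]
force: [0.2, -0.9, -0.3]
finger_gap: 0.0254
finger_force: 0.0
```

{"name": "servo_tool", "arguments": {"rows": [[2.75, -2.28, 0, 0, 0, 0, -1], [2.75, -2.28, 0, 0, 0, 0, -1], [2.75, -2.28, 0, 0, 0, 0, -1], [2.75, -2.28, 0, 0, 0, 0, -1], [2.75, -2.28, 0, 0, 0, 0, -1]]}}

```text
time_s: 1.03
tcp_pos: [0.3999, -0.1888, 0.2314]
ee_rot: [[0.898, 0.44, 0.0], [0.44, -0.898, -0.0], [0.0, 0.0, -1.0]]
force: [1.1, -0.7, 0.3]
finger_gap: 0.0001
finger_force: 0.0
```

{"name": "servo_tool", "arguments": {"rows": [[0, 0, 0, 0, 0, -7, -1], [0, 0, 0, 0, 0, -7, -1], [0, 0, 0, 0, 0, -7, -1], [0, 0, 0, 0, 0, -7, -1], [0, 0, 0, 0, 0, -7, -1]]}}

```text
time_s: 1.45
tcp_pos: [0.3996, -0.1903, 0.2312]
ee_rot: [[0.477, 0.879, -0.0], [0.879, -0.477, -0.0], [-0.0, -0.0, -1.0]]
force: [0.2, -0.4, 0.4]
finger_gap: -0.0
finger_force: 0.0
```

{"name": "servo_tool", "arguments": {"rows": [[0, 0, 0, 0, 0, -6.3, -1], [0, 0, 0, 0, 0, 0, -1], [0, 0, 0, 0, 0, 0, -1]]}}

```text
time_s: 1.7
tcp_pos: [0.3996, -0.1905, 0.2312]
ee_rot: [[0.387, 0.922, -0.0], [0.922, -0.387, 0.0], [-0.0, -0.0, -1.0]]
force: [-0.2, 0.2, 0.1]
finger_gap: -0.0
finger_force: 0.0
```

```bash
python3 - <<'E'
from h import *
o=env.get_obs(); print(o['time_s'],o['tcp_pos'],o['ee_rot'],o['qpos'],o['finger_gap'])
im,k=cam('wrist'); save('w1.png',im); print(k[0])
c,s=np.cos(np.radians(-22.6)),np.sin(np.radians(-22.6))
for p in((-18,85,20),(-18,-85,20),(80,85,10),(80,-85,10)):
    print(p,proj(k,(.487+(c*p[0]-s*p[1])/1e3,-.2285+(s*p[0]+c*p[1])/1e3,p[2]/1e3)).round(1))
h=cv2.cvtColor(im,cv2.COLOR_RGB2HSV); m=cv2.inRange(h,(105,150,60),(125,255,255))
n,l,st,ce=cv2.connectedComponentsWithStats(m)
for i in range(1,n):
    if st[i,4]>100: print(st[i],ce[i])
E
```

```text
1.7 [ 0.39956979 -0.19048281  0.23121051] [[ 3.86614108e-01  9.22241560e-01 -1.91397371e-04]
 [ 9.22241578e-01 -3.86614111e-01  2.64909550e-05]
 [-4.95658648e-05 -1.86756391e-04 -9.99999981e-01]] [-4.70787860e-01  1.10209977e-01  1.84302983e+00 -6.81235331e-05
  1.18853544e+00 -7.38050550e-02] -4.423688089279507e-05
349.63026513509226
(-18, 85, 20) [399.2 121.7]
(-18, -85, 20) [388.4 282.5]
(80, 85, 10) [496.3 121.4]
(80, -85, 10) [472.4 278.5]
[384 184  13  68 616] [389.92045455 217.5275974 ]
```

View pics/w1.png

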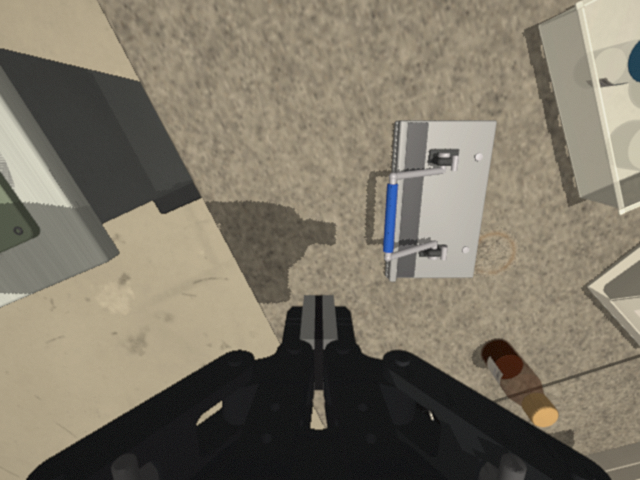

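The wrist view shows the stand with lip corners at (398,121) and (388,281). These match the projections of my estimated pose. The bar is at (390,217). I'll lower in front of the bar and push it back.

{"name": "servo_tool", "arguments": {"rows": [[-0.15, 0, 4, 0, 0, 0, -1], [0, 0, 4, 0, 0, 0, -1], [0, 0, 4, 0, 0, 0, -1], [0, 0, 4, 0, 0, 0, -1], [0, 0, 2, 0, 0, 0, -1]]}}

```text
time_s: 2.17
tcp_pos: [0.3966, -0.1907, 0.0477]
ee_rot: [[0.386, 0.922, -0.005], [0.922, -0.386, 0.003], [0.0, -0.006, -1.0]]
force: [-0.5, 0.7, 0.4]
finger_gap: -0.0003
finger_force: 0.0
```

{"name": "servo_tool", "arguments": {"rows": [[0, 3, 0, 0, 0, 0, -1], [0, 1, 0, 0, 0, 0, -1], [0, 1, 0, 0, 0, 0, -1], [0, 1, 0, 0, 0, 0, -1], [0, 1, 0, 0, 0, 0, -1]]}}

```text
time_s: 2.58
tcp_pos: [0.4424, -0.2099, 0.0498]
ee_rot: [[0.383, 0.922, -0.049], [0.924, -0.383, 0.021], [0.0, -0.054, -0.999]]
force: [-59.8, 19.1, 42.0]
finger_gap: 0.0
finger_force: 33.2
```

{"name": "servo_tool", "arguments": {"rows": [[0, 1, -0.2, 0, 0, 0, -1], [0, 1, -0.2, 0, 0, 0, -1], [0, 1, -0.2, 0, 0, 0, -1], [0, 0.5, -0.2, 0, 0, 0, -1], [0, 0, 0, 0, 0, 0, -1]]}}

```text
time_s: 3.0
tcp_pos: [0.449, -0.2126, 0.0596]
ee_rot: [[0.383, 0.917, -0.112], [0.924, -0.38, 0.048], [0.002, -0.122, -0.993]]
force: [-83.5, 27.8, 77.6]
finger_gap: 0.0
finger_force: 49.0
```

```bash
cat >> h.py <<'E'
c0,s0=np.cos(np.radians(-22.6)),np.sin(np.radians(-22.6)); S0=np.array([.487,-.2285,0]); RS=np.array([[c0,-s0,0],[s0,c0,0],[0,0,1]])
E
python3 - <<'E'
from h import *
o=env.get_obs(); print(o['time_s'],RS.T@(o['tcp_pos']-S0),o['force'])
for n in('top','scene','wrist'):
    im,k=cam(n); save(n+'2.png',im)
    m=cv2.inRange(cv2.cvtColor(im,cv2.COLOR_RGB2HSV),(105,150,60),(125,255,255))
    q,l,st,ce=cv2.connectedComponentsWithStats(m)
    for j in (0.3,1.2,1.35,1.431):
        print(n,j,proj(k,S0+RS@np.array([.026-.07*np.cos(.314+j),0,.024+.07*np.sin(.314+j)])).round(1))
    for i in range(1,q):
        if st[i,4]>15: print(st[i],ce[i].round(1))
E
```

```text
3.0 [-4.12057339e-02  6.98522299e-05  5.96455169e-02] [-83.46823243  27.78619626  77.5801181 ]
top 0.3 [357.7 279.1]
top 1.2 [364.9 260.8]
top 1.35 [366.2 257.5]
top 1.431 [366.8 255.8]
[345 176  13  14 135] [351.  182.7]
[362 186  13  14 138] [368.  192.4]
[105 206  15  15 116] [111.4 213.1]
scene 0.3 [383.8 235.7]
scene 1.2 [376.4 215.6]
scene 1.35 [374.9 213.5]
scene 1.431 [374.  212.6]
[323 179  14  12 130] [329.5 184.6]
[304 180  13  12 132] [310.1 185.5]
[372 232   8   3  16] [375.5 233. ]
[ 83 303  10   8  22] [ 86. 307.]
[ 88 421  49  55 751] [115.2 458.3]
wrist 0.3 [338.8 315.7]
wrist 1.2 [482.8 367.9]
wrist 1.35 [513.6 369.9]
wrist 1.431 [529.5 369.8]
[ 345  254   27  101 1849] [358.4 298.2]
```

View pics/wrist2.png

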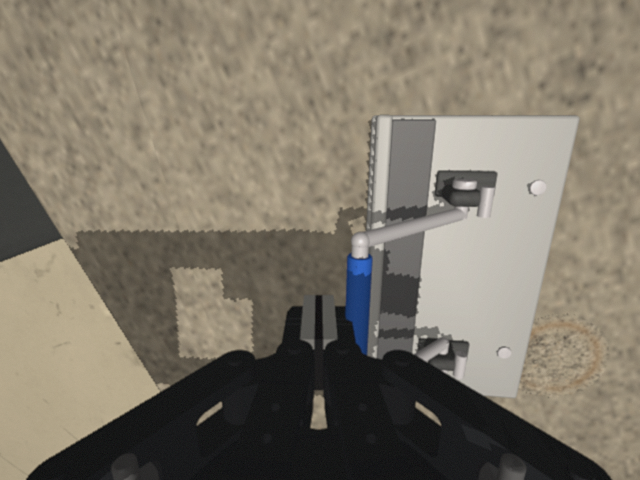

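The bar is still folded at about (358,300) and my fingertip jammed on its upper front, so pushing fails. I'll back off and pinch it instead.

{"name": "servo_tool", "arguments": {"rows": [[0, -3, -1, 0, 0, 0, -1], [0, -1, -4, 0, 0, 0, 0], [0, 0, -4, 0, 0, 0, 0], [0, 0, -2, 0, 0, 0, 0], [0, 0, 0, 0, 0, 0, 0]]}}

```text
time_s: 3.57
tcp_pos: [0.4623, -0.2186, 0.1763]
ee_rot: [[0.385, 0.923, 0.013], [0.923, -0.385, -0.006], [-0.001, 0.014, -1.0]]
force: [0.6, 0.5, -0.9]
finger_gap: 0.0425
finger_force: 0.0
```

```bash
python3 - <<'E'
from h import *
o=env.get_obs(); print(o['time_s'],RS.T@(o['tcp_pos']-S0),o['ee_rot'],o['force'],o['finger_gap'])
for n in('wrist','scene'):
    im,k=cam(n); save(n+'3.png',im)
    m=cv2.inRange(cv2.cvtColor(im,cv2.COLOR_RGB2HSV),(105,150,60),(125,255,255))
    q,l,st,ce=cv2.connectedComponentsWithStats(m)
    for j in (-.1,0,.1,.2,.3,.4):
        f=lambda y:proj(k,S0+RS@np.array([.026-.07*np.cos(.314+j),y,.024+.07*np.sin(.314+j)])).round(1)
        print(n,j,f(.032),f(0),f(-.032))
    for i in range(1,q):
        if st[i,4]>30: print(st[i],ce[i].round(1))
E
```

```text
3.5667 [-0.02659281 -0.00030587  0.17625834] [[ 0.38509939  0.9227861   0.01281669]
 [ 0.92287451 -0.38504629 -0.00647976]
 [-0.00104441  0.01432355 -0.99989687]] [ 0.60209265  0.45780062 -0.88750098] 0.04247212301445243
wrist -0.1 [297.  188.5] [297.8 226.5] [298.5 262. ]
wrist 0 [298.9 190. ] [299.7 228.8] [300.4 265. ]
wrist 0.1 [301.8 191.6] [302.5 231.2] [303.1 268. ]
wrist 0.2 [305.7 193.1] [306.2 233.5] [306.7 271. ]
wrist 0.3 [310.6 194.6] [310.9 235.8] [311.3 273.9]
wrist 0.4 [316.5 196.1] [316.6 238. ] [316.7 276.7]
[322 197  13  85 999] [328.2 238.6]
scene -0.1 [373.9 248.1] [384.9 245.6] [395.7 243. ]
scene 0 [373.8 245.8] [384.8 243.2] [395.7 240.7]
scene 0.1 [373.6 243.3] [384.6 240.8] [395.5 238.3]
scene 0.2 [373.2 240.8] [384.3 238.3] [395.2 235.8]
scene 0.3 [372.8 238.3] [383.8 235.7] [394.8 233.2]
scene 0.4 [372.3 235.7] [383.3 233.2] [394.2 230.7]
[323 179  14  12 132] [329.5 184.7]
[304 180  13  12 131] [310.1 185.5]
[371 227  21   6  48] [381.1 229.2]
[ 88 422  49  54 761] [115.2 458.4]
```

View pics/wrist3.png

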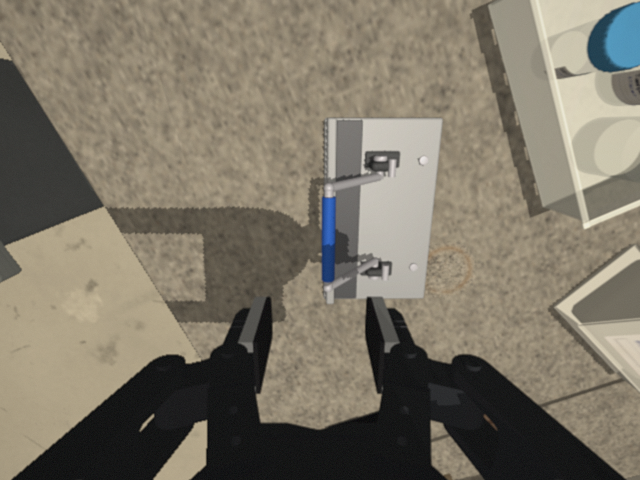

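The bar at (328,238) now sits at joint ≈0.55 (stand x≈-19, z≈77 mm), with the fingers open around it. I'll descend and pinch.

{"name": "servo_tool", "arguments": {"rows": [[0, 0.7, 3, 0, 0, 0, 0], [0, 0, 3, 0, 0, 0, 0], [0, 0, 3, 0, 0, 0, 0], [0, 0, 2.6, 0, 0, 0, 0], [0, 0, 0, 0, 0, 0, 0]]}}

```text
time_s: 4.08
tcp_pos: [0.4613, -0.2174, 0.0477]
ee_rot: [[0.385, 0.923, -0.012], [0.923, -0.384, 0.006], [0.001, -0.013, -1.0]]
force: [-0.2, 0.4, -0.4]
finger_gap: 0.0429
finger_force: 0.0
```

{"name": "servo_tool", "arguments": {"rows": [[0, 0, 0, 0, 0, 0, -1], [0, 0, 0, 0, 0, 0, -1], [0, 0, 0, 0, 0, 0, -1], [0, 0, 0, 0, 0, 0, -1]], "force": 20}}

```text
time_s: 4.42
tcp_pos: [0.4674, -0.2205, 0.0548]
ee_rot: [[0.384, 0.923, 0.005], [0.923, -0.384, -0.002], [-0.0, 0.005, -1.0]]
force: [3.8, -2.2, -2.1]
finger_gap: 0.0091
finger_force: 19.8
```

```bash
python3 - <<'E'
from h import *
o=env.get_obs(); p=o['tcp_pos']+.0187*-o['ee_rot'][:,2]
print(o['time_s'],RS.T@(o['tcp_pos']-S0),RS.T@(p-S0),o['force'],o['finger_gap'],o['finger_force'])
print(o['ee_rot'][:,2])
E
```

```text
4.4167 [-0.0211637  -0.00010388  0.05482712] [-2.12620701e-02 -9.77391149e-05  7.35268624e-02] [ 3.78143647 -2.23871089 -2.05505768] 0.00906742939696836 19.78685349225998
[ 0.00473029 -0.00232469 -0.99998611]
```

{"name": "servo_tool", "arguments": {"rows": [[0, 0.92, -0.7, 0, 0, 0, -1], [0, 0.92, -0.5, 0, 0, 0, -1], [0, 0.99, -0.35, 0, 0, 0, -1], [0, 1.03, -0.21, 0, 0, 0, -1], [0, 1.04, -0.05, 0, 0, 0, -1]]}}

```text
time_s: 4.83
tcp_pos: [0.5099, -0.2382, 0.0734]
ee_rot: [[0.384, 0.923, -0.002], [0.923, -0.384, 0.0], [-0.0, -0.002, -1.0]]
force: [-3.9, 0.5, 2.9]
finger_gap: 0.0092
finger_force: 20.6
```

{"name": "servo_tool", "arguments": {"rows": [[0, 0.8, 0.07, 0, 0, 0, -1], [0, 0.3, 0.05, 0, 0, 0, -1], [0, 0, 0, 0, 0, 0, -1], [0, 0, 0, 0, 0, 0, -1]]}}

```text
time_s: 5.17
tcp_pos: [0.5224, -0.2433, 0.0716]
ee_rot: [[0.384, 0.923, 0.004], [0.923, -0.384, -0.002], [-0.0, 0.004, -1.0]]
force: [-0.2, -0.4, 4.2]
finger_gap: 0.0093
finger_force: 21.4
```

```bash
python3 - <<'E'
from h import *
o=env.get_obs(); p=o['tcp_pos']+.0187*-o['ee_rot'][:,2]
print(o['time_s'],RS.T@(o['tcp_pos']-S0),RS.T@(p-S0),o['force'],o['finger_gap'],o['finger_force'])
print(o['ee_rot'][:,2])
im,k=cam('scene')
m=cv2.inRange(cv2.cvtColor(im,cv2.COLOR_RGB2HSV),(105,150,60),(125,255,255))
q,l,st,ce=cv2.connectedComponentsWithStats(m)
for i in range(1,q):
        if st[i,4]>10: print(st[i],ce[i].round(1))
E
```

```text
5.1667 [ 3.83384826e-02 -9.47609576e-05  7.15606718e-02] [ 3.82646197e-02 -8.77205064e-05  9.02605246e-02] [-0.19691885 -0.44024569  4.16062638] 0.009332520479248613 21.39223873615265
[ 0.00350189 -0.00186551 -0.99999213]
[323 179  14  12 132] [329.5 184.6]
[304 180  13  12 131] [310.1 185.5]
[363 212   8   4  19] [367.1 214. ]
[ 88 422  49  53 748] [115.1 458.5]
```

{"name": "servo_tool", "arguments": {"rows": [[0, 0.3, 0.05, 0, 0, 0, -1], [0, 0.3, 0.05, 0, 0, 0, -1], [0, 0, 0, 0, 0, 0, -1], [0, 0, 0, 0, 0, 0, -1]]}}

```text
time_s: 5.55
tcp_pos: [0.523, -0.2436, 0.0711]
ee_rot: [[0.384, 0.923, -0.007], [0.923, -0.384, 0.003], [-0.0, -0.007, -1.0]]
force: [-11.7, 4.2, 18.1]
finger_gap: 0.0091
finger_force: 22.6
```

The force rise shows the stop is reached. I'll release, lift, and go to look at the rack.

{"name": "servo_tool", "arguments": {"rows": [[0, -0.3, 0, 0, 0, 0, 0], [0, -0.2, 0, 0, 0, 0, 0], [0, 0, 0, 0, 0, 0, 0], [0, 0, -3.8, 0, 0, 0, 0], [0, 0, -3.8, 0, 0, 0, 0]]}}

```text
time_s: 5.97
tcp_pos: [0.5206, -0.2423, 0.1437]
ee_rot: [[0.384, 0.923, -0.005], [0.923, -0.384, 0.003], [0.0, -0.006, -1.0]]
force: [1.9, -1.1, 0.5]
finger_gap: 0.0428
finger_force: 0.0
```

{"name": "servo_tool", "arguments": {"rows": [[0, 0, -3.8, 0, 0, 0, 0], [0, 0, -3.8, 0, 0, 0, 0], [0, 0, -3.8, 0, 0, 0, 0], [0, 0, -3.8, 0, 0, 0, 0], [3.03, -1.89, 0, 0, 0, 0, 0]]}}

```text
time_s: 6.38
tcp_pos: [0.5208, -0.2132, 0.3052]
ee_rot: [[0.388, 0.921, 0.016], [0.922, -0.388, -0.01], [-0.003, 0.019, -1.0]]
force: [1.5, 0.8, 0.5]
finger_gap: 0.0427
finger_force: 0.0
```

{"name": "servo_tool", "arguments": {"rows": [[3.03, -1.89, 0, 0, 0, 0, 0], [3.03, -1.89, 0, 0, 0, 0, 0], [3.03, -1.89, 0, 0, 0, 0, 0], [3.03, -1.89, 0, 0, 0, 0, 0], [3.03, -1.89, 0, 0, 0, 0, 0]]}}

```text
time_s: 6.8
tcp_pos: [0.4868, -0.0301, 0.2971]
ee_rot: [[0.384, 0.923, 0.001], [0.923, -0.384, 0.0], [0.0, 0.001, -1.0]]
force: [0.6, 0.1, 0.2]
finger_gap: 0.0425
finger_force: 0.0
```

{"name": "servo_tool", "arguments": {"rows": [[3.03, -1.89, 0, 0, 0, 0, 0], [3.03, -1.89, 0, 0, 0, 0, 0], [3.03, -1.89, 0, 0, 0, 0, 0], [3.03, -1.89, 0, 0, 0, 0, 0], [0, 0, 0, 0, 0, -7, 0]]}}

```text
time_s: 7.22
tcp_pos: [0.4629, 0.1147, 0.2971]
ee_rot: [[0.263, 0.965, 0.0], [0.965, -0.263, 0.003], [0.003, -0.001, -1.0]]
force: [0.6, -1.6, 0.9]
finger_gap: 0.0428
finger_force: 0.0
```

{"name": "servo_tool", "arguments": {"rows": [[0, 0, 0, 0, 0, -7, 0], [0, 0, 0, 0, 0, -7, 0], [0, 0, 0, 0, 0, -7, 0], [0, 0, 0, 0, 0, -7, 0], [0, 0, 0, 0, 0, -2, 0]]}}

```text
time_s: 7.63
tcp_pos: [0.4641, 0.1096, 0.297]
ee_rot: [[-0.254, 0.967, 0.0], [0.967, 0.254, 0.0], [-0.0, 0.0, -1.0]]
force: [0.2, -0.0, -0.3]
finger_gap: 0.0426
finger_force: 0.0
```

{"name": "servo_tool", "arguments": {"rows": [[0, 0, 0, 0, 0, 0, 0], [0, 0, 0, 0, 0, 0, 0]]}}

```text
time_s: 7.8
tcp_pos: [0.4639, 0.1095, 0.297]
ee_rot: [[-0.248, 0.969, 0.0], [0.969, 0.248, 0.0], [-0.0, 0.0, -1.0]]
force: [0.3, -0.7, -0.8]
finger_gap: 0.0429
finger_force: 0.0
```

```bash
python3 - <<'E'
from h import *
o=env.get_obs(); print(o['time_s'],o['tcp_pos'],o['ee_rot'].round(3).tolist(),o['qpos'].round(2))
im,k=cam('wrist'); save('w4.png',im)
n=np.array([.968,.25,0]);t=np.array([-.25,.968,0]);C=np.array([.450,.167,0])
for a in(-.055,.055): print(proj(k,C+a*t+[0,0,.162]))
im,k=cam('scene')
for j in (1.2,1.35,1.431):
        f=lambda y:proj(k,S0+RS@np.array([.026-.07*np.cos(.314+j),y,.024+.07*np.sin(.314+j)])).round(1)
        print(j,f(.032),f(0),f(-.032))
m=cv2.inRange(cv2.cvtColor(im,cv2.COLOR_RGB2HSV),(105,150,60),(125,255,255))
q,l,st,ce=cv2.connectedComponentsWithStats(m)
for i in range(1,q):
        if st[i,4]>10: print(st[i],ce[i].round(1))
E
```

```text
7.8 [0.46394602 0.10946094 0.2970293 ] [[-0.248, 0.969, 0.0], [0.969, 0.248, 0.0], [-0.0, 0.0, -1.0]] [ 0.21  0.13  1.66  0.    1.36 -0.04]
[320.1107551  223.35389104]
[319.92240001  77.73028076]
1.2 [365.5 218. ] [376.4 215.6] [387.2 213.3]
1.35 [364.  215.9] [374.9 213.5] [385.6 211.2]
1.431 [363.2 215. ] [374.  212.6] [384.7 210.3]
[323 179  14  12 129] [329.4 184.6]
[306 180  11  12 113] [311.1 185.6]
[363 210  21   6  46] [373.1 212.6]
[ 88 422  48  54 741] [115.  458.7]
```

View pics/w4.png

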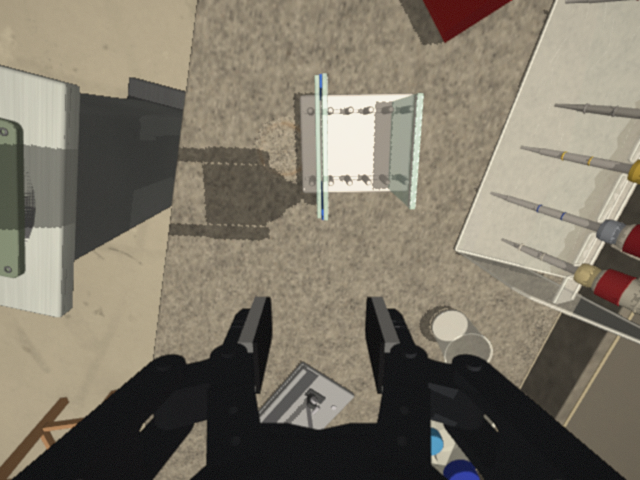

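The rest is at its stop. The cassette is centred at (321,146). I'll enlarge its top edge to see which plate is shorter.

```bash
python3 - <<'E'
import cv2,numpy as np
i=cv2.imread('pics/w4.png'); s=cv2.imread('pics/scene.png')
a=cv2.resize(i[66:226,300:344],(165,600),interpolation=cv2.INTER_NEAREST)
b=cv2.resize(i[66:106,300:340],(300,300),interpolation=cv2.INTER_NEAREST)
c=cv2.resize(i[186:226,300:340],(300,300),interpolation=cv2.INTER_NEAREST)
d=cv2.resize(s[255:335,243:290],(335,570),interpolation=cv2.INTER_CUBIC); d=cv2.copyMakeBorder(d,0,30,0,0,cv2.BORDER_CONSTANT)
cv2.imwrite('pics/c5.png',np.hstack([a,np.vstack([b,c]),d]))
print(i[140,306:336].tolist())
E
```

```text
[[141, 154, 162], [141, 154, 162], [141, 154, 162], [140, 152, 161], [139, 152, 162], [141, 154, 162], [140, 153, 161], [140, 153, 162], [140, 152, 160], [152, 167, 168], [180, 198, 186], [201, 222, 206], [204, 225, 210], [190, 208, 196], [147, 162, 160], [131, 141, 145], [154, 171, 164], [209, 228, 219], [231, 244, 237], [233, 245, 239], [230, 241, 236], [223, 236, 233], [229, 241, 244], [230, 241, 247], [230, 241, 246], [229, 240, 246], [230, 241, 245], [229, 241, 245], [230, 240, 246], [230, 241, 246]]
```

View pics/c5.png

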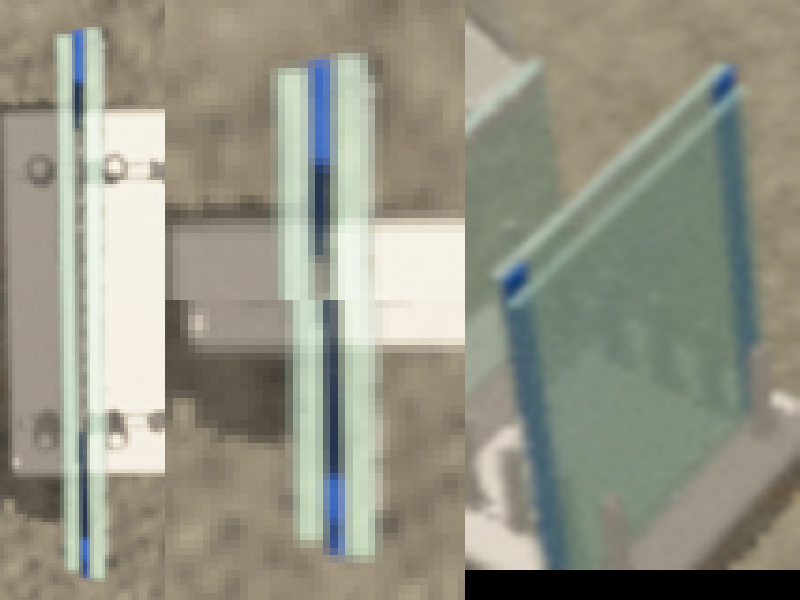

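The right plate (toward the spare) reaches farther at both ends, so it's nearer the camera and taller. The short plate faces the robot, so no flip is needed, only the −37° yaw.

```bash
python3 - <<'E'
from h import *
im,k=cam('wrist'); o=env.get_obs()
P=onz(k,321.2,146.8,.157); R=o['ee_rot']
for (u,v) in((325,73.5),(325.6,220.1)): print(onz(k,u,v,.162))
print(P, 'tool shift cm', 100*R.T@(P-o['tcp_pos']), o['time_s'])
E
```

```text
[0.43905347 0.22375823 0.162     ]
[0.46740619 0.11747352 0.162     ]
[0.44934603 0.17299541 0.157     ] tool shift cm [ 6.52532162  0.17075376 14.01244378] 7.95
```

{"name": "servo_tool", "arguments": {"rows": [[3.15, 0.09, 0, 0, 0, -0.5, 0], [3.15, 0.06, 0, 0, 0, 0, 0], [0, 0, 4, 0, 0, 0, 0], [0, 0, 4, 0, 0, 0, 0], [0, 0, 3, 0, 0, 0, 0]]}}

```text
time_s: 8.37
tcp_pos: [0.4482, 0.171, 0.185]
ee_rot: [[-0.258, 0.966, -0.001], [0.966, 0.258, -0.0], [-0.0, -0.001, -1.0]]
force: [-0.5, -0.2, -1.3]
finger_gap: 0.0427
finger_force: 0.0
```

{"name": "servo_tool", "arguments": {"rows": [[0, 0, 3, 0, 0, 0, 0], [0, 0, 2.5, 0, 0, 0, 0], [0, 0, 1.2, 0, 0, 0, 0], [0, 0, 0, 0, 0, 0, 0], [0, 0, 0, 0, 0, 0, 0]]}}

```text
time_s: 8.78
tcp_pos: [0.4493, 0.1707, 0.12]
ee_rot: [[-0.257, 0.966, -0.001], [0.966, 0.257, -0.0], [-0.0, -0.001, -1.0]]
force: [0.5, 0.1, 1.2]
finger_gap: 0.0427
finger_force: 0.0
```

{"name": "servo_tool", "arguments": {"rows": [[0, 0, 0, 0, 0, 0, -1], [0, 0, 0, 0, 0, 0, -1], [0, 0, 0, 0, 0, 0, -1], [0, 0, 0, 0, 0, 0, -1], [0, 0, 0, 0, 0, 0, -1]], "force": 40}}

```text
time_s: 9.2
tcp_pos: [0.4502, 0.171, 0.1215]
ee_rot: [[-0.257, 0.966, 0.003], [0.966, 0.257, 0.001], [0.0, 0.003, -1.0]]
force: [-0.7, 0.5, 6.2]
finger_gap: 0.0084
finger_force: 40.3
```

{"name": "servo_tool", "arguments": {"rows": [[0, 0, -1, 0, 0, 0, -1], [0, 0, -1.5, 0, 0, 0, -1], [0, 0, -2.5, 0, 0, 0, -1], [0, 0, -2.5, 0, 0, 0, -1], [0, 0, -2.5, 0, 0, 0, -1]]}}

```text
time_s: 9.62
tcp_pos: [0.4485, 0.1704, 0.2207]
ee_rot: [[-0.257, 0.966, -0.002], [0.966, 0.257, -0.001], [-0.0, -0.002, -1.0]]
force: [-0.3, -0.1, -2.9]
finger_gap: 0.0084
finger_force: 40.9
```

{"name": "servo_tool", "arguments": {"rows": [[0, 0, -2.5, 0, 0, 0, -1], [0, 0, -2.5, 0, 0, 0, -1], [0, 0, -1, 0, 0, 0, -1], [0, 0, 0, 0, 0, 0, -1], [0, 0, 0, 0, 0, 0, -1]]}}

```text
time_s: 10.03
tcp_pos: [0.4487, 0.1705, 0.2792]
ee_rot: [[-0.257, 0.966, -0.001], [0.966, 0.257, -0.001], [-0.0, -0.001, -1.0]]
force: [-0.2, -0.1, -4.0]
finger_gap: 0.0086
finger_force: 40.8
```

```bash
python3 - <<'E'
from h import *
o=env.get_obs(); print(o['time_s'],o['tcp_pos'],o['force'],o['wrist_torque'],o['finger_gap'],o['qpos'].round(2))
# target: hover so cassette foot at stand x=1,y=0 ; pre: stand (-10,0), TCP z .27
R=o['ee_rot']
print('shift to stand(-10,0)', 100*R.T@(S0+RS@np.array([-.01,0,.27])-o['tcp_pos']),'yaw',np.degrees(np.arctan2(R[1,1],R[0,1]))+22.6)
im,k=cam('wrist'); save('w6.png',im); im,k=cam('scene'); save('s6.png',im)
E
```

```text
10.0333 [0.44872632 0.17048801 0.2792287 ] [-0.18434194 -0.12651127 -3.95562912] [-0.06850714 -0.03207477  0.01949888] 0.008604951814613775 [ 0.34  0.14  1.68 -0.    1.32  0.08]
shift to stand(-10,0) [-38.93062599  -7.36230557   0.94063903] yaw 37.514140814591215
```

View pics/w6.png

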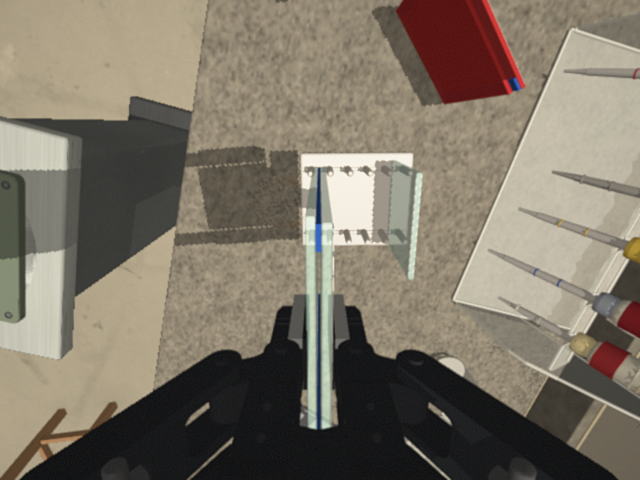

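The cassette is held firmly along col 318, and the spare is undisturbed at (412,220). I'll carry it over the stand.

{"name": "servo_tool", "arguments": {"rows": [[-1.5, -0.3, 0, 0, 0, 0, -1], [-2.6, -0.49, 0, 0, 0, 0, -1], [-2.8, -0.53, 0, 0, 0, 0, -1], [-2.8, -0.53, 0, 0, 0, 0, -1], [-2.8, -0.53, 0, 0, 0, 0, -1]]}}

```text
time_s: 10.55
tcp_pos: [0.4575, 0.0426, 0.2783]
ee_rot: [[-0.258, 0.966, -0.004], [0.966, 0.258, -0.0], [0.001, -0.004, -1.0]]
force: [0.8, 0.5, -2.9]
finger_gap: 0.0082
finger_force: 40.9
```

{"name": "servo_tool", "arguments": {"rows": [[-2.8, -0.53, 0, 0, 0, 0, -1], [-2.8, -0.53, 0, 0, 0, 0, -1], [-2.8, -0.53, 0, 0, 0, 0, -1], [-2.8, -0.53, 0, 0, 0, 0, -1], [-2.8, -0.53, 0, 0, 0, 0, -1]]}}

```text
time_s: 10.97
tcp_pos: [0.4679, -0.0996, 0.2783]
ee_rot: [[-0.257, 0.966, -0.003], [0.966, 0.257, 0.001], [0.002, -0.003, -1.0]]
force: [0.6, -0.3, -2.2]
finger_gap: 0.0084
finger_force: 40.8
```

{"name": "servo_tool", "arguments": {"rows": [[-2.8, -0.53, 0, 0, 0, 0, -1], [-2.8, -0.53, 0, 0, 0, 0, -1], [-2.8, -0.53, 0, 0, 0, 0, -1], [-2.6, -0.49, 0, 0, 0, 0, -1], [-1.4, -0.25, 0, 0, 0, 0, -1]]}}

```text
time_s: 11.38
tcp_pos: [0.4776, -0.2266, 0.2781]
ee_rot: [[-0.255, 0.967, -0.003], [0.967, 0.255, 0.0], [0.001, -0.003, -1.0]]
force: [-0.2, -0.9, -4.1]
finger_gap: 0.0084
finger_force: 40.9
```

{"name": "servo_tool", "arguments": {"rows": [[0, 0, 0, 0, 0, 6.25, -1], [0, 0, 0, 0, 0, 6.25, -1], [0, 0, 0, 0, 0, 6.25, -1], [0, 0, 0, 0, 0, 6.25, -1], [0, 0, 0, 0, 0, 6.25, -1]]}}

```text
time_s: 11.8
tcp_pos: [0.4778, -0.2234, 0.2786]
ee_rot: [[0.286, 0.958, -0.003], [0.958, -0.286, 0.002], [0.001, -0.003, -1.0]]
force: [-1.1, 0.5, -2.8]
finger_gap: 0.0083
finger_force: 40.9
```

{"name": "servo_tool", "arguments": {"rows": [[0, 0, 0, 0, 0, 6.25, -1], [0, 0, 0, 0, 0, 0, -1], [0, 0, 0, 0, 0, 0, -1], [0, 0, 0, 0, 0, 0, -1]]}}

```text
time_s: 12.13
tcp_pos: [0.478, -0.2238, 0.2795]
ee_rot: [[0.382, 0.924, -0.001], [0.924, -0.382, 0.001], [0.0, -0.001, -1.0]]
force: [-0.8, 0.2, -3.0]
finger_gap: 0.0085
finger_force: 40.9
```

```bash
python3 - <<'E'
from h import *
o=env.get_obs(); R=o['ee_rot']; print(o['time_s'],RS.T@(o['tcp_pos']-S0),(RS.T@R).round(4).tolist(),o['force'],o['finger_gap'],o['qpos'].round(2))
im,k=cam('scene'); save('s7.png',im); a=im
im,k=cam('top'); b=im
save('c7.png',np.hstack([cv2.resize(a[80:280,290:450],(400,500)),cv2.resize(b[190:310,310:406],(400,500))]))
E
```

```text
12.1333 [-0.01008069  0.00090695  0.27949705] [[-0.0028, 1.0, -0.0015], [1.0, 0.0028, 0.0002], [0.0002, -0.0015, -1.0]] [-0.78077748  0.16143903 -3.0151267 ] 0.008450908168019106 [-0.46  0.22  1.58  0.    1.34 -0.07]
```

View pics/c7.png

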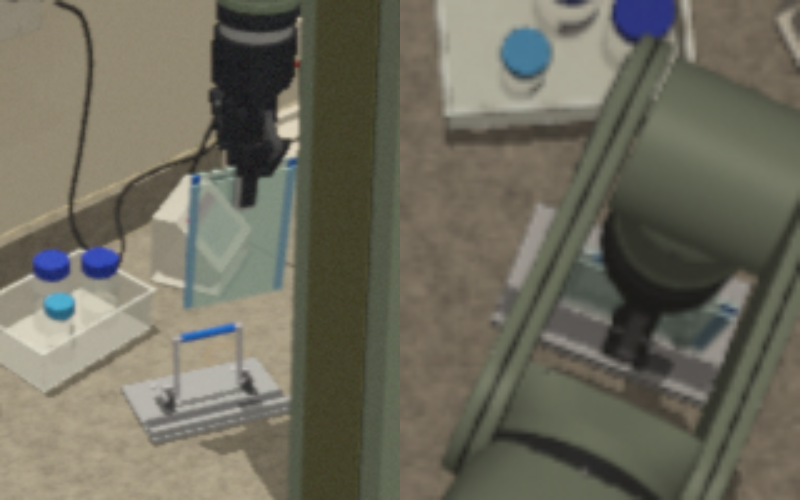

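The cassette is above the stand, square and centred. I'll tilt it back 17°, shift, and descend to about 25 mm above the gasket.

{"name": "servo_tool", "arguments": {"rows": [[0, 0, 0, 5.67, 0, 0, -1], [0, 0, 0, 5.67, 0, 0, -1], [0, 0, 0, 5.66, 0, 0, -1], [0, 1.96, -0.6, 0, 0, 0, -1], [0, 1.96, -0.6, 0, 0, 0, -1]]}}

```text
time_s: 12.65
tcp_pos: [0.5173, -0.2403, 0.2793]
ee_rot: [[0.383, 0.883, -0.271], [0.924, -0.366, 0.113], [0.0, -0.293, -0.956]]
force: [-0.2, -0.3, -2.2]
finger_gap: 0.0084
finger_force: 41.0
```

{"name": "servo_tool", "arguments": {"rows": [[0, 0.67, 2.18, 0, 0, 0, -1], [0, 0.67, 2.18, 0, 0, 0, -1], [0, 0.67, 2.18, 0, 0, 0, -1], [0, 0.67, 2.18, 0, 0, 0, -1], [0, 0.67, 2.18, 0, 0, 0, -1]]}}

```text
time_s: 13.07
tcp_pos: [0.5167, -0.2401, 0.165]
ee_rot: [[0.383, 0.884, -0.269], [0.924, -0.366, 0.112], [0.0, -0.291, -0.957]]
force: [0.6, 0.3, -2.4]
finger_gap: 0.0085
finger_force: 41.2
```

{"name": "servo_tool", "arguments": {"rows": [[0, 0.33, 1.1, 0, 0, 0, -1], [0, 0.33, 1.1, 0, 0, 0, -1], [0, 0, 0, 0, 0, 0, -1], [0, 0, 0, 0, 0, 0, -1]]}}

```text
time_s: 13.4
tcp_pos: [0.5165, -0.2401, 0.1435]
ee_rot: [[0.384, 0.883, -0.27], [0.923, -0.367, 0.112], [0.0, -0.292, -0.956]]
force: [0.8, -0.0, -3.1]
finger_gap: 0.0082
finger_force: 41.1
```

```bash
cat > chk.py <<'E'
from h import *
o=env.get_obs(); R=RS.T@o['ee_rot']; p=RS.T@(o['tcp_pos']-S0); F=p+.1095*R[:,2]
print(o['time_s'],'tcp',(p*1e3).round(1),'foot',(F*1e3).round(1),'lean',np.degrees(np.arctan2(-R[0,2],-R[2,2])).round(2),'x',R[:,0].round(3),'f',o['force'].round(1),o['wrist_torque'].round(2),o['finger_gap'],o['qpos'].round(2))
E
python3 - <<'E'
from chk import *
im,k=cam('scene'); a=im
im,k=cam('wrist'); save('w8.png',im)
save('c8.png',np.hstack([cv2.resize(a[130:250,330:426],(400,500),interpolation=cv2.INTER_CUBIC),cv2.resize(im,(400,300))[[*range(300)]+[299]*200]]))
E
```

```text
13.4 tcp [ 31.7   0.7 143.5] foot [-0.3  0.6 38.8] lean 16.97 x [-0.  1.  0.] f [ 0.8 -0.  -3.1] [-0.09 -0.29  0.06] 0.008227323661400806 [-0.45  0.53  1.49 -0.02  1.42 -0.05]
```

View pics/c8.png

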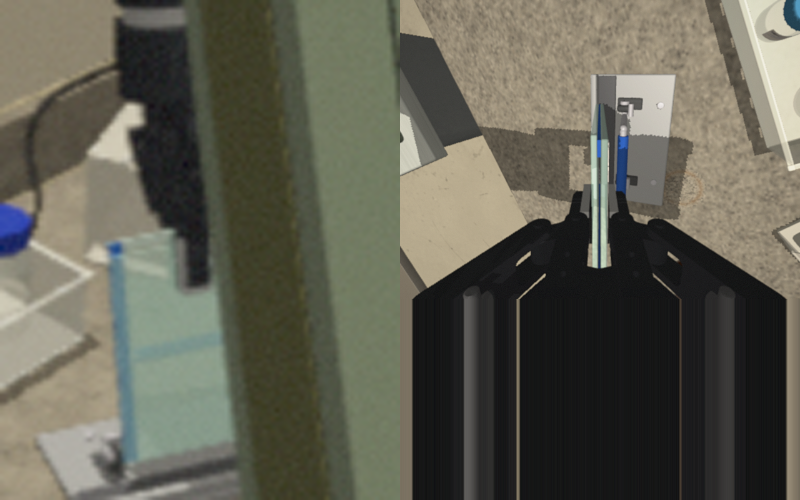

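{"name": "servo_tool", "arguments": {"rows": [[0, 0.15, 0.48, 0, 0, 0, -1], [0, 0.15, 0.48, 0, 0, 0, -1], [0, 0.15, 0.48, 0, 0, 0, -1], [0, 0.12, 0.38, 0, 0, 0, -1], [0, 0, 0, 0, 0, 0, -1]]}}

```text
time_s: 13.92
tcp_pos: [0.5157, -0.2397, 0.1231]
ee_rot: [[0.384, 0.882, -0.272], [0.923, -0.367, 0.113], [0.0, -0.294, -0.956]]
force: [-0.1, -0.1, -3.0]
finger_gap: 0.0086
finger_force: 41.1
```

{"name": "servo_tool", "arguments": {"rows": [[0, 0.03, 0.1, 0, 0, 0, -1], [0, 0.03, 0.1, 0, 0, 0, -1], [0, 0, 0, 0, 0, 0, -1]]}}

```text
time_s: 14.17
tcp_pos: [0.5163, -0.24, 0.122]
ee_rot: [[0.384, 0.883, -0.27], [0.923, -0.367, 0.112], [-0.0, -0.292, -0.956]]
force: [-0.8, -0.2, -2.4]
finger_gap: 0.0085
finger_force: 41.2
```

{"name": "servo_tool", "arguments": {"rows": [[0, 0.03, 0.1, 0, 0, 0, -1], [0, 0.03, 0.1, 0, 0, 0, -1], [0, 0, 0, 0, 0, 0, -1]]}}

```text
time_s: 14.42
tcp_pos: [0.5162, -0.24, 0.1199]
ee_rot: [[0.384, 0.883, -0.27], [0.923, -0.367, 0.112], [-0.0, -0.292, -0.956]]
force: [0.1, -1.1, -2.9]
finger_gap: 0.0087
finger_force: 41.2
```

```bash
python3 chk.py
```

```text
14.4167 tcp [ 31.4   0.6 119.9] foot [-0.7  0.6 15.2] lean 17.0 x [-0.  1. -0.] f [ 0.1 -1.1 -2.9] [-0.09 -0.24  0.03] 0.00874118872024235 [-0.45  0.55  1.52 -0.02  1.37 -0.05]
```

{"name": "servo_tool", "arguments": {"rows": [[0, 0.03, 0.1, 0, 0, 0, -1], [0, 0, 0, 0, 0, 0, -1]]}}

```text
time_s: 14.58
tcp_pos: [0.5162, -0.24, 0.1188]
ee_rot: [[0.384, 0.883, -0.27], [0.923, -0.367, 0.112], [-0.0, -0.292, -0.956]]
force: [-0.1, 0.5, -2.7]
finger_gap: 0.0085
finger_force: 41.2
```

{"name": "servo_tool", "arguments": {"rows": [[0, 0.03, 0.1, 0, 0, 0, -1], [0, 0, 0, 0, 0, 0, -1]]}}

```text
time_s: 14.75
tcp_pos: [0.5164, -0.24, 0.1181]
ee_rot: [[0.384, 0.883, -0.27], [0.923, -0.367, 0.112], [-0.0, -0.292, -0.956]]
force: [0.9, 0.1, -1.8]
finger_gap: 0.0083
finger_force: 41.5
```

{"name": "servo_tool", "arguments": {"rows": [[0, 0.015, 0.05, 0, 0, 0, -1], [0, 0, 0, 0, 0, 0, -1]]}}

```text
time_s: 14.92
tcp_pos: [0.5165, -0.24, 0.118]
ee_rot: [[0.384, 0.883, -0.269], [0.923, -0.367, 0.112], [-0.0, -0.292, -0.957]]
force: [-0.1, -0.8, 2.6]
finger_gap: 0.0087
finger_force: 42.3
```

The foot is in contact. Now I'll tip it back about the foot until it meets the bar.

{"name": "servo_tool", "arguments": {"rows": [[0, 0.19, 0, 1, 0, 0, -1], [0, 0, 0, 0, 0, 0, -1]]}}

```text
time_s: 15.08
tcp_pos: [0.5181, -0.2407, 0.1173]
ee_rot: [[0.384, 0.878, -0.287], [0.923, -0.365, 0.119], [0.0, -0.31, -0.951]]
force: [-0.6, 0.1, 5.0]
finger_gap: 0.0084
finger_force: 43.7
```

{"name": "servo_tool", "arguments": {"rows": [[0, 0.19, 0, 1, 0, 0, -1], [0, 0, 0, 0, 0, 0, -1]]}}

```text
time_s: 15.25
tcp_pos: [0.5199, -0.2414, 0.1167]
ee_rot: [[0.384, 0.872, -0.302], [0.923, -0.363, 0.126], [-0.0, -0.327, -0.945]]
force: [-0.7, 0.9, 6.4]
finger_gap: 0.0083
finger_force: 44.1
```

```bash
python3 chk.py
```

```text
15.25 tcp [ 35.3   0.7 116.7] foot [-0.5  0.7 13.2] lean 19.11 x [-0.  1. -0.] f [-0.7  0.9  6.4] [0.3  0.48 0.  ] 0.008278013856089703 [-0.45  0.57  1.49 -0.02  1.41 -0.05]
```

{"name": "servo_tool", "arguments": {"rows": [[0, 0.1, -0.02, 0.5, 0, 0, -1], [0, 0, 0, 0, 0, 0, -1]]}}

```text
time_s: 15.42
tcp_pos: [0.5208, -0.2418, 0.1165]
ee_rot: [[0.384, 0.87, -0.309], [0.923, -0.362, 0.129], [0.0, -0.335, -0.942]]
force: [-0.9, 1.0, 5.4]
finger_gap: 0.0085
finger_force: 44.0
```

{"name": "servo_tool", "arguments": {"rows": [[0, 0.1, -0.02, 0.5, 0, 0, -1], [0, 0, 0, 0, 0, 0, -1]]}}

```text
time_s: 15.58
tcp_pos: [0.5216, -0.2422, 0.1161]
ee_rot: [[0.384, 0.867, -0.317], [0.923, -0.361, 0.132], [0.0, -0.344, -0.939]]
force: [0.3, 0.9, 5.4]
finger_gap: 0.0082
finger_force: 44.0
```

```bash
python3 chk.py
```

```text
15.5833 tcp [ 37.2   0.7 116.1] foot [-0.4  0.7 13.3] lean 20.09 x [-0.  1.  0.] f [0.3 0.9 5.4] [ 0.31  0.51 -0.02] 0.00817555129780987 [-0.45  0.59  1.47 -0.02  1.43 -0.05]
```

{"name": "servo_tool", "arguments": {"rows": [[0, 0.1, -0.02, 0.5, 0, 0, -1], [0, 0, 0, 0, 0, 0, -1]]}}

```text
time_s: 15.75
tcp_pos: [0.5219, -0.2423, 0.1159]
ee_rot: [[0.384, 0.864, -0.326], [0.923, -0.359, 0.136], [-0.0, -0.353, -0.936]]
force: [-3.0, 0.9, 5.9]
finger_gap: 0.0086
finger_force: 43.1
```

{"name": "servo_tool", "arguments": {"rows": [[0, 0.1, -0.02, 0.5, 0, 0, -1], [0, 0, 0, 0, 0, 0, -1]]}}

```text
time_s: 15.92
tcp_pos: [0.5221, -0.2424, 0.1155]
ee_rot: [[0.384, 0.86, -0.336], [0.923, -0.358, 0.14], [-0.0, -0.363, -0.932]]
force: [-3.8, 1.5, 4.9]
finger_gap: 0.0078
finger_force: 43.2
```

```bash
python3 - <<'E'
from chk import *
im,k=cam('wrist'); save('w9.png',im)
m=cv2.inRange(cv2.cvtColor(im,cv2.COLOR_RGB2HSV),(105,150,60),(125,255,255))
q,l,st,ce=cv2.connectedComponentsWithStats(m)
for i in range(1,q):
    if st[i,4]>30: print(st[i],ce[i].round(1))
for j in(1.3,1.431):
    print(j,[proj(k,S0+RS@np.array([.026-.07*np.cos(.314+j),y,.024+.07*np.sin(.314+j)])).round(1) for y in(.032,0.01)])
E
```

```text
15.9167 tcp [ 37.8   0.6 115.5] foot [-2.   0.6 13.5] lean 21.31 x [-0.  1. -0.] f [-3.8  1.5  4.9] [ 0.38  1.02 -0.12] 0.007806972432650292 [-0.44  0.6   1.46 -0.02  1.46 -0.04]
[316 168   5  84 289] [318.1 218.7]
[335 231  12  68 685] [340.4 263.1]
[318 295   2 134 164] [318.2 371. ]
1.3 [array([319.9, 231.1]), array([319.9, 271.6])]
1.431 [array([337.8, 232.6]), array([337.1, 273.4])]
```

It's in contact with both gasket and bar, and the bar is at its stop. Releasing now.

{"name": "servo_tool", "arguments": {"rows": [[0, 0, 0, 0, 0, 0, -0.7], [0, 0, 0, 0, 0, 0, -0.5], [0, 0, 0, 0, 0, 0, -0.4], [0, 0, 0, 0, 0, 0, -0.4], [0, 0, 0, 0, 0, 0, -0.4]], "force": 20}}

```text
time_s: 16.38
tcp_pos: [0.5236, -0.2431, 0.1154]
ee_rot: [[0.384, 0.862, -0.33], [0.923, -0.359, 0.137], [-0.0, -0.358, -0.934]]
force: [-0.6, -0.4, 0.4]
finger_gap: 0.0253
finger_force: 0.0
```

```bash
python3 chk.py
```

```text
16.3833 tcp [ 39.4   0.6 115.4] foot [ 0.2  0.6 13.1] lean 20.97 x [-0.  1. -0.] f [-0.6 -0.4  0.4] [-0.06 -0.16  0.04] 0.02534934028367473 [-0.44  0.6   1.46 -0.02  1.45 -0.04]
```

Clean release. Withdrawing along the tool axis.

{"name": "servo_tool", "arguments": {"rows": [[0, 0, -1, 0, 0, 0, -0.4], [0, 0, -2, 0, 0, 0, -0.4], [0, 0, -3, 0, 0, 0, -0.4], [0, 0, -3, 0, 0, 0, -0.4], [0, 0, -3, 0, 0, 0, -0.4]]}}

```text
time_s: 16.8
tcp_pos: [0.5635, -0.2596, 0.2297]
ee_rot: [[0.384, 0.862, -0.33], [0.923, -0.359, 0.137], [-0.0, -0.358, -0.934]]
force: [0.1, 0.4, 0.6]
finger_gap: 0.0252
finger_force: 0.0
```

{"name": "servo_tool", "arguments": {"rows": [[-3, 0, -2, 0, 0, 0, -0.4], [-4, 0, 0, 0, 0, 0, -0.4], [-4, 0, 0, 0, 0, 0, -0.4], [0, 0, 0, 0, 0, 0, -0.4], [0, 0, 0, 0, 0, 0, -0.4]]}}

```text
time_s: 17.22
tcp_pos: [0.5266, -0.3656, 0.2467]
ee_rot: [[0.387, 0.861, -0.33], [0.922, -0.362, 0.138], [-0.0, -0.358, -0.934]]
force: [-0.2, 1.1, -0.3]
finger_gap: 0.026
finger_force: 0.0
```

```bash
python3 - <<'E'
from chk import *
im,k=cam('wrist'); a,_=cam('scene')
save('c10.png',np.hstack([cv2.resize(im,(400,300)),cv2.resize(a[150:270,320:480],(400,300),interpolation=cv2.INTER_CUBIC)]))
th=np.radians(20.5)
for F in((0,13),(-5,13)):
  for y in(55,-55):
    for h in(0,150): print(F,y,h,(proj(k,S0+RS@(np.array([F[0]+h*np.sin(th),y,F[1]+h*np.cos(th)])/1e3))*.625).round(1))
E
```

```text
17.2167 tcp [  89.3 -111.4  246.7] foot [  50.2 -111.3  144.5] lean 20.95 x [ 0.003  1.    -0.   ] f [-0.2  1.1 -0.3] [-0.05 -0.15  0.02] 0.025964837419190593 [-0.59  0.62  1.08 -0.07  1.8  -0.2 ]
(0, 13) 55 0 [199.5  21.4]
(0, 13) 55 150 [198.4 -17.4]
(0, 13) -55 0 [199.7  92.9]
(0, 13) -55 150 [198.9 102.3]
(-5, 13) 55 0 [196.6  21.7]
(-5, 13) 55 150 [193.5 -16.6]
(-5, 13) -55 0 [197.   92.9]
(-5, 13) -55 150 [194.7 102.1]
```

View pics/c10.png

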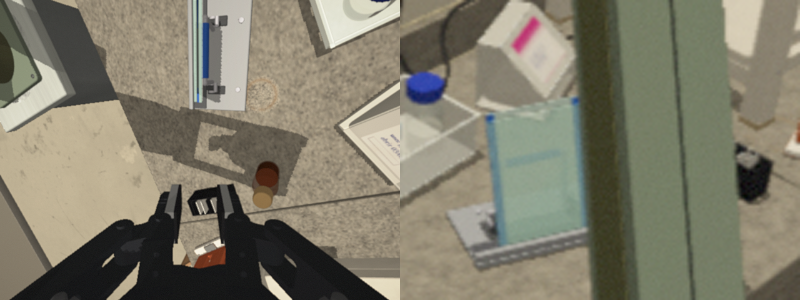

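The wrist view shows the cassette edge-on at cols 194–203, ending at row ~103. This matches the prediction for a foot at x≈-5 to 0 and a 20° lean on the blue bar, so it is square and centred. Handing in.

```bash
python3 -c "
from h import *
print(close_job())"
```

```text
the job is handed in; nothing more can be done
None
```

The job is handed in: the back rest is at its stop, and the cassette stands on the gasket, centred and square, leaning back about 20° on the blue bar with its short plate to the lip. My first attempt, pushing the rest back with shut fingers, jammed at about 117 N, just under the 120 N wrist limit; pinching the bar worked, and the judge's verdict was not shown.

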